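Open the instrument case and lay the forceps out in the kidney dish

TASK

Set out for a dressing: open the steel instrument case by lifting its lid right over until it rests back on its stop and stays there by itself. Then take the forceps out of the case and lay them down inside the kidney dish, wholly within its rim. The dish stays upright about where it is, and the case is left open.

Things in the scene. Friction and masses are not known exactly. Their poses are not given: they have to be found in the camera images.
- instrument_case: Stainless instrument case, body 146 mm deep (its x), 180 wide (its y), 46 tall, wall and floor 3, fixed on a flat grey board 12 mm thick that covers the work area. Origin: centre of its underside, on the board. Its x points from the front (handle side) to the hinge at the back. Inside, two dark rails 10 mm wide run along y at x = -35 and +35 mm, tops 17 mm above the board; the forceps lie across them.
- case_lid (a joint): Hinge of the lid, rad: 0 shut, grows as the lid opens, 1.8 at the stop (13 degrees past upright). The lid (about 0.3 kg) is free-swinging: let go before upright it falls shut, let go well past upright it falls back on its stop and stays. Shut, its top is 50 mm above the board; it is 154 mm deep and 190 mm wide.
- lid_hinge (a point): Middle of the hinge line at the back of the case, 42 mm above the board (54 mm above the desk), 79 mm behind the case's centre. It is fixed to the lid: its y axis runs along the hinge; the handle bar lies along its -x at 196 mm.
- handle_bar (a point): Middle of the straight round bar of the lid's loop handle: 10 mm thick, 80 mm long along its y (parallel to the hinge), 54 mm above the desk when shut, 196 mm from the hinge line. The loop stands out level in front of the lid, 40 mm from bar axis to lid edge, so a finger fits behind the bar. Gripped across from above, the bar turns between the fingers as the lid swings. It moves with the lid.
- forceps_center (a point): Steel dressing forceps lying flat in the case, out of sight until the lid is open: 131 mm long (its y), 17 mm wide (its x), 9 mm thick, 30 g. The point is at mid length, half-way up, 33.5 mm above the desk while in the case. They lie from front to back of the case within 0.2 rad, with at least 50 mm free on each side of their middle.
- kidney_dish: Stainless kidney dish standing loose on the board, 200 mm long (its y), 102 wide (its x), 40 tall, 0.19 kg. Origin: centre of its underside. Inner floor 5 mm up; walls slope outward to the rim. Its -x side bends inward at mid length to x = -19 mm; laid along the dish's y, the forceps fit best at about x = +8 mm.

How it is judged:
On the way:
1. the lid has come to rest back on its stop, with the forceps still in the case (value of joint case_lid above 1.74 rad and velocity of joint case_lid below 0.2 rad/s and horizontal distance between forceps_center and instrument_case below 0.06 m and height (world z) of forceps_center below 0.05 m), for 0.2 s.
At the end, for the whole second after the job is handed in: Lid on its stop (over 1.74 rad). Forceps lying in the dish: middle within 45 mm of its centre along it, -30 to +45 mm across, under 27 mm above the dish's underside, level to 0.25 rad. Dish upright on the board, moved under 80 mm (value of joint case_lid above 1.74 rad and x of forceps_center in the frame of kidney_dish between -0.03 and 0.045 m and y of forceps_center in the frame of kidney_dish between -0.045 and 0.045 m and z of forceps_center in the frame of kidney_dish below 0.027 m and angle between forceps_center's own y axis and vertical between 1.32 and 1.82 rad and linear speed of kidney_dish below 0.02 m/s and angle between kidney_dish's own z axis and vertical below 0.1 rad and height (world z) of kidney_dish below 0.022 m and distance of kidney_dish from where it was at the start of the episode below 0.08 m); the robot touches nothing.
It also fails if it takes over 58 s, if anything falls off the work surface, if the arm or the gripper's body presses on something with over 40 N, if the wrist force passes 120 N, or if a joint passes its speed limit or range.

ROBOT

A 6-joint arm with a two-finger parallel gripper is mounted at the origin on a cart in front of the work surface, level with it; the furniture and walls round the work are solid. World frame = base frame: x ahead of the robot, y to its left, z up, the work surface at z = 0. Lengths are in m, angles in rad, forces in N, time in s.
With the tool pointing down it reaches from about 0.35 to 0.875 m from the base axis. Payload 15.5 kg.
Tool frame: the origin (TCP) lies at the very end of the fingers, on their centre line; the grasp point (between the pads) lies tcp_to_grasp behind it (tcp_to_grasp is the distance from the TCP to the grasp point, in m); z points along the fingers, y is the line along which they close (so a half turn about z gives the same grasp; the last joint's range is limited). The gripper opens to 85 mm and grips with 20 to 120 N. Pads are 22 mm wide; open, the fingers measure 114 mm over their backs; the gripper's body (76 mm by 85 mm) begins 54 mm behind the grasp point. The pads swing forward as they close: fully open they stand 13 mm farther back than shut.
Start: joints at [-1.425, 0.494, 1.345, -0, 1.302, -0.096], TCP at [0.15, -0.607, 0.231] pointing down, gripper open.
Joint ranges: [-2.91, 2.91], [-0.82, 2.16], [0.22, 2.67], [-1.22, 4.37], [0.12, 2.79], [-3.08, 3.08]. Speed limits (rad/s): [1.89, 1.89, 2.57, 3.01, 3.01, 3.01].

INTERFACE

Orientations are given as [roll, pitch, yaw] about the fixed x, y, z axes, in that order (R = Rz(yaw) Ry(pitch) Rx(roll)).
In Python, from station import * gives the robot as it stands. The module is installed in compiled form; this text tells all that it offers.
- The arm moves only by the tool step_arm, never from a script. Its argument "deltas" is a list that holds one entry, the list of rows, each a list of 7 numbers: the finger opening in mm, from 0 to 85.4, then the shift along the tool's x, y, z in mm, then the turn, a rotation vector about the tool's x, y, z in degrees. In form: [[[claw, tx, ty, tz, wx, wy, wz], ...]]. A call has 1 to 8 rows; each row shifts and turns the commanded pose from where the row before left it, along the tool's axes as they then stand; what a row does not reach is not made up. A row lasts 1/10 s, in which the tool goes at most 50 mm and 8.59 degrees, less where a joint would pass 70% of its speed; a pose out of reach is approached as far as the arm can. A call with a gripper value outside its range is refused whole. The fingers move at their own pace and stop on an object; "force" is the grip in N (left out, the last holds). Time passes only in rows, so rows that do not move let the fingers close. It gives the time, the measured TCP pose, the force, the opening and the grip force at its end, in the units of the state.
- get_state(): the state, without advancing time (a new reading comes with each control period).
- camera(name): name is "side" or "top" or "wrist"; returns (picture, depth): 480x640x3 uint8, blue, green, red; 480x640 float32, m along the optical axis (not along the pixel's ray), 0 where there is no reading.
- camera_info(name): a dict with "mtx" (3x3 intrinsics, pixels), "camera_from_world" (4x4, takes a point from world to camera coordinates). Camera axes: x right, y down, z forward; pixel columns grow to the right and rows downward; lengths in m; the calibration is good to about 2 mm. A picture is of the moment at which its call begins: read the wrist's pose just before it. camera_info takes no time and is no camera call; for the wrist camera it gives the pose at the moment of the call.
- finish_job(): hands the job in; it is judged then, once.
The state is a dict: "time_s": time; "qpos": joint angles; "qd": joint speeds; "effort": joint torques, N m; "position": TCP position; "tcp_rot": TCP orientation; "force": force on the tool from outside, world axes, zero at the start; "wrist_torque": the same for the moment, N m; "finger_gap": opening from 0.0 (shut) to 1.0 (fully open); "grip_force": force on a finger pad.
Only numpy, scipy, OpenCV 4.12 (cv2) and the standard library are available. Lean on these libraries where they do the work, as an engineer would, in place of code of your own. Each camera call takes 0.05 s, during which the arm holds its last target. There are 200 camera calls.

## Working session

There is one attempt and no reset: what is moved stays moved. The work goes in short steps, Python scripts to look and compute and a tool call to move; the robot and the scene stay as the last step left them, time stands still between calls to the robot, and variables do not carry over. Pictures are saved under pics/ and viewed, at most 10 in all, crops included, and the job is handed in when it is done.

Besides the shell and the picture viewer there is one more tool, called by a JSON object that holds its "name" and its "arguments", one argument or row to a line. step_arm: Moves the arm, as the interface text tells. Its arguments: {"type":"object","properties":{"deltas":{"type":"array"},"force":{"type":"number"}},"required":["deltas"]}

```bash
mkdir -p pics; cat > h.py <<'E'
from station import *
import numpy as np, cv2
def cloud(name):
    im,d=camera(name); ci=camera_info(name); K=ci["mtx"]; T=np.linalg.inv(ci["camera_from_world"])
    v,u=np.mgrid[:480,:640]
    P=np.stack([(u-K[0,2])/K[0,0]*d,(v-K[1,2])/K[1,1]*d,d,np.ones_like(d)],-1)@T.T
    P=P[...,:3]; P[d<=0]=np.nan
    return im,P
E
python3 - <<'E'
from h import *
print(get_state())
im,P=cloud("top"); cv2.imwrite("pics/top.png",im); np.save("top.npy",P)
E
```

```text
{'time_s': 0.0, 'qpos': array([-1.42448724e+00,  4.94186465e-01,  1.34615727e+00,  2.53768536e-05,
        1.30252370e+00, -9.55099554e-02]), 'qd': array([ 0.00019019,  0.00076003,  0.00022598,  0.00052149,  0.00091338,
       -0.00068081]), 'effort': array([-1.18853433e-03, -8.82151508e+01, -3.83872104e+01, -1.62842234e-04,
        1.02405186e-02,  2.22183786e-05]), 'position': array([ 0.14961741, -0.60643465,  0.23068937]), 'tcp_rot': array([-3.14032602e+00, -1.45918107e-04,  2.41812205e-01]), 'force': array([-0.25104562,  0.65950995,  0.56930132]), 'wrist_torque': array([-0.02047741, -0.00924722,  0.02631821]), 'grip_force': 0.0, 'finger_gap': 1.0021691341008638}
```

View pics/top.png

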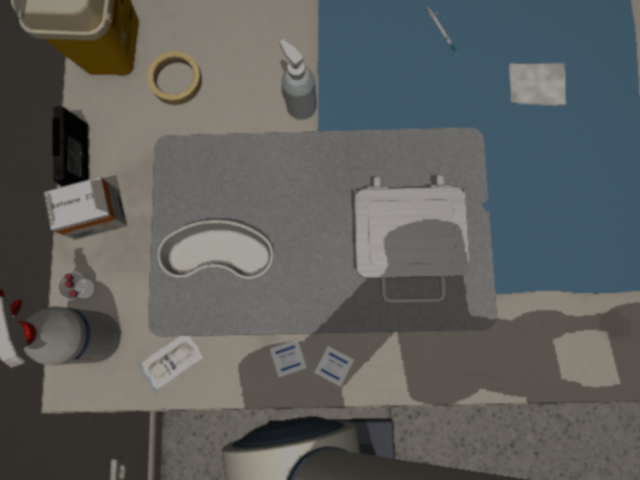

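The top view shows the case at right (lid cols 355-467, rows 187-277), the handle bar near row 299 (cols 385-444) and the dish at left (cols 158-272, rows 220-280).

```bash
python3 - <<'E'
from h import *
P=np.load("top.npy")
print("board",P[310,300],P[150,300])
m=(P[...,2]>.055)&(P[...,2]<.075)
m[:, :340]=0; m[:,490:]=0; m[:183]=0; m[282:]=0
v,u=np.nonzero(m); pts=P[m]
print("lid",len(pts),pts.min(0),pts.max(0)); print(cv2.minAreaRect(pts[:,:2].astype(np.float32)*1000))
m=(P[...,2]>.035)&(P[...,2]<.075); m[:282]=0; m[320:]=0; m[:,:375]=0; m[:,455:]=0
p=P[m];print("handle",len(p),p.min(0),p.max(0),cv2.minAreaRect(p[:,:2].astype(np.float32)*1000))
m=(P[...,2]>.046)&(P[...,2]<.06); m[:,:140]=0;m[:,290:]=0;m[:200]=0;m[295:]=0
p=P[m];print("dishrim",len(p),p.min(0),p.max(0),cv2.minAreaRect(p[:,:2].astype(np.float32)*1000))
# rays at z=0.054 for bar ends
ci=camera_info("top");K=ci["mtx"];T=np.linalg.inv(ci["camera_from_world"])
def ray(u,v,z):
    d=T[:3,:3]@np.linalg.inv(K)@[u,v,1]; c=T[:3,3]; return c+d*(z-c[2])/d[2]
for q in [(388,299),(442,298.5),(415,299)]: print(q,ray(*q,.054))
for q in [(356,276,.062),(467,274,.062),(356,189,.062),(466,187,.062),(159,255,.052),(272,262,.052),(215,220,.052),(215,265,.052)]: print(q,ray(*q))
E
```

```text
board [0.43623931 0.03595513 0.01496349] [0.730405   0.03240754 0.01140085]
lid 10013 [ 0.47622419 -0.25354844  0.0550465 ] [ 0.65095445 -0.0623497   0.06836502]
((563.5792846679688, -157.46981811523438), (192.2471466064453, 172.1527862548828), 88.59880065917969)
handle 540 [ 0.44083791 -0.21144926  0.05175539] [ 0.47786664 -0.10233948  0.06312651] ((458.6348876953125, -156.45181274414062), (109.14319610595703, 35.77407455444336), 88.582275390625)
dishrim 985 [0.48989178 0.08040105 0.046027  ] [0.59384474 0.28032397 0.05700992] ((542.970947265625, 179.97305297851562), (200.26480102539062, 101.52083587646484), 87.76490020751953)
(388, 299) [ 0.44889861 -0.11465296  0.054     ]
(442, 298.5) [ 0.44772458 -0.20514291  0.054     ]
(415, 299) [ 0.44789251 -0.15991203  0.054     ]
(356, 276, 0.062) [ 0.48801719 -0.06180172  0.062     ]
(467, 274, 0.062) [ 0.48711741 -0.24780925  0.062     ]
(356, 189, 0.062) [ 0.63923643 -0.06646177  0.062     ]
(466, 187, 0.062) [ 0.63790709 -0.25610206  0.062     ]
(159, 255, 0.052) [0.53331433 0.27542721 0.052     ]
(272, 262, 0.052) [0.516585   0.08065268 0.052     ]
(215, 220, 0.052) [0.59262837 0.1796053  0.052     ]
(215, 265, 0.052) [0.5136856  0.17844764 0.052     ]
```

```bash
python3 -c "
import station;print([n for n in dir(station) if n[0]!='_']);print(getattr(station,'tcp_to_grasp',None))"
```

```text
['MotionError', 'camera', 'camera_info', 'finish_job', 'get_state', 'tcp_to_grasp']
0.0187
```

{"name": "step_arm", "arguments": {
  "deltas": [
    [[85, 0, 0, 0, 0, 0, -7.5], [85, 0, 0, 0, 0, 0, -7.5], [85, 0, 0, 0, 0, 0, -7.5], [85, 0, 0, 0, 0, 0, -7.5], [85, 0, 0, 0, 0, 0, -7.5], [85, 0, 0, 0, 0, 0, -7.5], [60, 0, 0, 0, 0, 0, -7.5], [40, 0, 0, 0, 0, 0, -7.5]]
  ]
}}

```text
time_s: 0.85
position: [0.1496, -0.6065, 0.2308]
tcp_rot: [-3.141, -0.001, 1.294]
force: [-0.3, -0.4, -0.4]
finger_gap: 0.684
grip_force: 0.0
```

{"name": "step_arm", "arguments": {
  "deltas": [
    [[32, 0, 0, 0, 0, 0, -7.4], [32, 0, 0, 0, 0, 0, -7.4], [32, 30, 20, 0, 0, 0, 0], [32, 40, 26, 0, 0, 0, 0], [32, 40, 26, 0, 0, 0, 0], [32, 40, 26, 0, 0, 0, 0], [32, 40, 26, 0, 0, 0, 0], [32, 40, 26, 0, 0, 0, 0]]
  ]
}}

```text
time_s: 1.65
position: [0.3056, -0.3786, 0.2311]
tcp_rot: [-3.141, -0.0, 1.547]
force: [1.4, -0.3, 0.3]
finger_gap: 0.377
grip_force: 0.0
```

{"name": "step_arm", "arguments": {
  "deltas": [
    [[32, 40, 26, 0, 0, 0, 0], [32, 40, 26, 0, 0, 0, 0], [32, 40, 26, 10, 0, 0, 0], [32, 40, 26, 20, 0, 0, 0], [32, 40, 26, 20, 0, 0, 0], [32, 20, 17, 20, 0, 0, 0], [32, 0, 0, 0, 0, 0, 0], [32, 0, 0, 0, 0, 0, 0]]
  ]
}}

```text
time_s: 2.45
position: [0.4551, -0.1661, 0.1622]
tcp_rot: [-3.14, -0.001, 1.549]
force: [-0.6, -0.3, 0.2]
finger_gap: 0.375
grip_force: 0.0
```

```bash
python3 - <<'E'
from h import *
im,P=cloud("wrist"); cv2.imwrite("pics/w1.png",im); np.save("w1.npy",P)
m=(P[...,2]>.042)&(P[...,2]<.07)&(P[...,0]<.478)&(P[...,0]>.42)&(abs(P[...,1]+.16)<.035)
p=P[m];print(len(p),p.min(0),p.max(0),p.mean(0), np.polyfit(p[:,1],p[:,0],1))
m=(P[...,2]>.042)&(P[...,2]<.07)&(P[...,0]<.478)&(P[...,0]>.42)&(abs(P[...,1]+.16)<.08)
p=P[m];print(p[:,1].min(),p[:,1].max())
E
```

```text
1793 [ 0.44198929 -0.1949843   0.05446536] [ 0.4522263  -0.12501511  0.06186945] [ 0.4472772  -0.15875782  0.0591715 ] [0.00624976 0.4482694 ]
-0.211284179895883 -0.10181106857545888
```

View pics/w1.png

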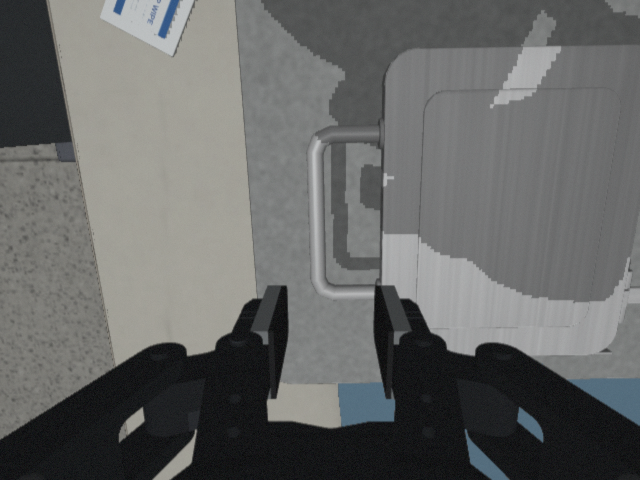

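The wrist view shows the loop bar at col 318 (rows 150-285), between the fingertip columns. It measures x 0.447, y -0.157. Descending onto it.

{"name": "step_arm", "arguments": {
  "deltas": [
    [[32, 9, -8, 10, 0, 0, 0], [32, 0, 0, 25, 0, 0, 0], [32, 0, 0, 30, 0, 0, 0], [32, 0, 0, 30, 0, 0, 0], [32, 0, 0, 20, 0, 0, 0], [32, 0, 0, 12, 0, 0, 0], [32, 0, 0, 0, 0, 0, 0], [32, 0, 0, 0, 0, 0, 0]]
  ]
}}

```text
time_s: 3.3
position: [0.4476, -0.1583, 0.0363]
tcp_rot: [3.141, 0.0, 1.546]
force: [0.1, 0.2, -0.6]
finger_gap: 0.375
grip_force: 0.0
```

{"name": "step_arm", "arguments": {
  "deltas": [
    [[0, 0, 0, 0, 0, 0, 0], [0, 0, 0, 0, 0, 0, 0], [0, 0, 0, 0, 0, 0, 0], [0, 0, 0, 0, 0, 0, 0], [0, 0, 0, 0, 0, 0, 0]]
  ],
  "force": 30
}}

```text
time_s: 3.8
position: [0.4465, -0.1577, 0.0365]
tcp_rot: [-3.14, 0.001, 1.548]
force: [-11.8, -8.3, 10.7]
finger_gap: 0.105
grip_force: 29.4
```

{"name": "step_arm", "arguments": {
  "deltas": [
    [[0, 0, 1.5, -24.4, 0, 0, 0], [0, 0, 4.6, -24.1, 0, 0, 0], [0, 0, 7.5, -23.3, 0, 0, 0], [0, 0, 10.4, -22.2, 0, 0, 0], [0, 0, 13.1, -20.7, 0, 0, 0], [0, 0, 15.5, -18.9, 0, 0, 0], [0, 0, 0, 0, 0, 0, 0]]
  ]
}}

```text
time_s: 4.5
position: [0.498, -0.1581, 0.1721]
tcp_rot: [-3.138, 0.0, 1.548]
force: [-31.1, -2.3, 24.9]
finger_gap: 0.103
grip_force: 32.3
```

{"name": "step_arm", "arguments": {
  "deltas": [
    [[0, 0, -1.5, -1.5, 0, 0, 0], [0, 0, 17.8, -16.8, 0, 0, 0], [0, 0, 19.7, -14.5, 0, 0, 0], [0, 0, 21.4, -11.9, 0, 0, 0], [0, 0, 0, 0, 0, 0, 0]]
  ]
}}

```text
time_s: 5.0
position: [0.5594, -0.1592, 0.2169]
tcp_rot: [3.139, -0.0, 1.548]
force: [-14.1, 9.1, 23.4]
finger_gap: 0.1
grip_force: 33.7
```

{"name": "step_arm", "arguments": {
  "deltas": [
    [[0, 0, -0.5, -1.2, 0, 0, 0], [0, 0, 22.7, -9.2, 0, 0, 0], [0, 0, 23.7, -6.3, 0, 0, 0], [0, 0, 24.3, -3.3, 0, 0, 0], [0, 0, 0, 0, 0, 0, 0]]
  ]
}}

```text
time_s: 5.5
position: [0.6302, -0.1605, 0.2355]
tcp_rot: [3.139, -0.001, 1.548]
force: [-0.8, 9.3, 11.8]
finger_gap: 0.103
grip_force: 32.5
```

{"name": "step_arm", "arguments": {
  "deltas": [
    [[0, 0, 24.4, -0.7, 0, 0, 0], [0, 0, 22, 2.2, 0, 0, 0], [0, 0, 0, 0, 0, 0, 0], [0, 0, 0, 0, 0, 0, 0]]
  ]
}}

```text
time_s: 5.9
position: [0.6748, -0.1615, 0.2334]
tcp_rot: [3.14, -0.001, 1.548]
force: [0.8, 6.9, 2.7]
finger_gap: 0.101
grip_force: 31.7
```

{"name": "step_arm", "arguments": {
  "deltas": [
    [[0, 0, 9, 1.5, 0, 0, 0], [0, 0, 0, 0, 0, 0, 0], [35, 0, 0, 0, 0, 0, 0], [35, 0, 0, 0, 0, 0, 0], [35, 0, 0, 0, 0, 0, 0], [35, 0, 0, 0, 0, 0, 0], [35, 0, 0, 0, 0, 0, 0], [35, 0, 0, 0, 0, 0, 0]]
  ]
}}

```text
time_s: 6.7
position: [0.683, -0.1629, 0.2309]
tcp_rot: [-3.142, -0.0, 1.547]
force: [0.6, 0.1, 0.4]
finger_gap: 0.407
grip_force: 0.0
```

{"name": "step_arm", "arguments": {
  "deltas": [
    [[35, 0, 0, -15, 0, 0, 0], [35, 0, 0, -25, 0, 0, 0], [35, 0, 0, -25, 0, 0, 0], [35, 0, -40, 0, 0, 0, 0], [35, 0, -40, 0, 0, 0, 0], [35, 0, -45, 0, 0, 0, 0], [35, 0, -45, 0, 0, 0, 0], [35, 0, -45, 0, 0, 0, 0]]
  ]
}}

```text
time_s: 7.5
position: [0.4663, -0.1576, 0.2959]
tcp_rot: [3.141, 0.0, 1.547]
force: [0.2, -0.7, 0.5]
finger_gap: 0.406
grip_force: 0.0
```

{"name": "step_arm", "arguments": {
  "deltas": [
    [[35, 0, -20, 10, 0, 0, 0], [35, 0, 0, 20, 0, 0, 0], [35, 0, 0, 10, 0, 0, 0], [35, 0, 0, 0, 0, 0, 0], [35, 0, 0, 0, 0, 0, 0]]
  ]
}}

```text
time_s: 8.0
position: [0.4487, -0.1575, 0.2562]
tcp_rot: [-3.142, -0.0, 1.548]
force: [0.4, 0.2, -0.1]
finger_gap: 0.41
grip_force: 0.0
```

```bash
python3 - <<'E'
from h import *
im,P=cloud("wrist"); cv2.imwrite("pics/w2.png",im); np.save("w2.npy",P)
im2,P2=cloud("top"); cv2.imwrite("pics/t2.png",im2); np.save("t2.npy",P2)
E
```

```text
(no output)
```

View pics/w2.png

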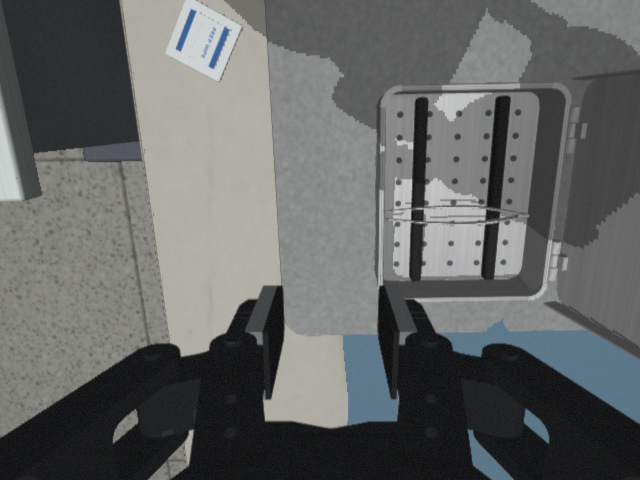

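View pics/t2.png

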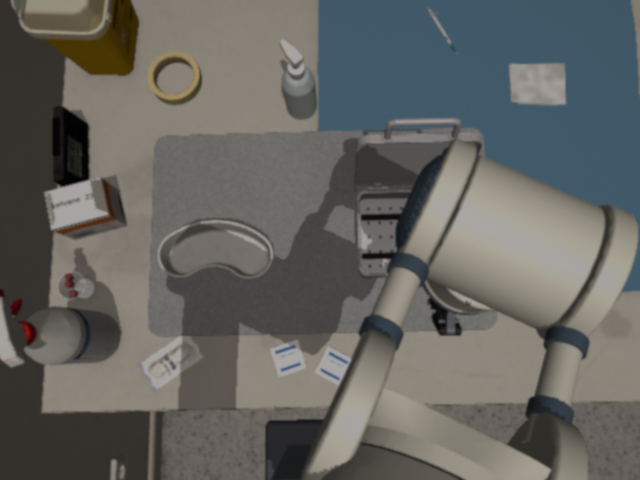

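The lid stands back on its stop. The forceps lie across the rails from about (385,214) to (527,215) in the wrist view, middle about (456,213).

```bash
python3 - <<'E'
from h import *
ci=camera_info("wrist");K=ci["mtx"];T=np.linalg.inv(ci["camera_from_world"])
def ray(u,v,z):
    d=T[:3,:3]@np.linalg.inv(K)@[u,v,1]; c=T[:3,3]; return c+d*(z-c[2])/d[2]
for q in [(385,215),(528,215),(456,207),(456,220),(456,213.5)]: print(q,ray(*q,.0335))
P=np.load("w2.npy"); m=(P[...,2]>.027)&(P[...,2]<.045)&(P[...,0]>.493)&(P[...,0]<.63)&(abs(P[...,1]+.16)<.08)
m[:195]=0;m[232:]=0; m[:,405:432]=0;m[:,482:508]=0
p=P[m];print(len(p),p.min(0),p.max(0),cv2.minAreaRect(p[:,:2].astype(np.float32)*1000))
im=cv2.imread("pics/w2.png");cv2.imwrite("pics/c.png",cv2.resize(im[170:260,370:545],None,fx=4,fy=4))
E
```

```text
(385, 215) [ 0.49842976 -0.17365313  0.0335    ]
(528, 215) [ 0.62737042 -0.17665046  0.0335    ]
(456, 207) [ 0.562021   -0.16777783  0.0335    ]
(456, 220) [ 0.56271127 -0.17978288  0.0335    ]
(456, 213.5) [ 0.56236466 -0.17375466  0.0335    ]
506 [ 0.49744821 -0.18298942  0.02875439] [ 0.62492548 -0.16539668  0.04138718] ((561.1882934570312, -174.34664916992188), (17.26604461669922, 127.49173736572266), 88.77733612060547)
```

View pics/c.png

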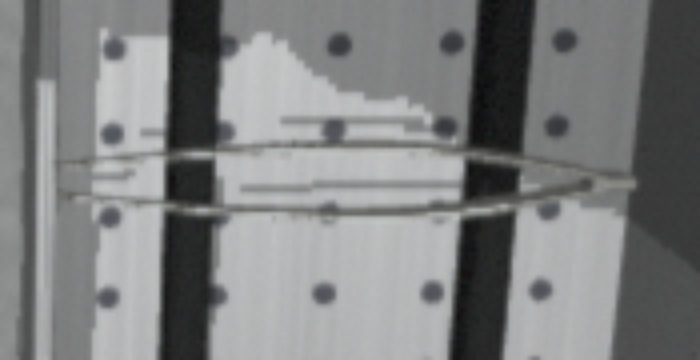

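The crop shows the forceps as a lens shape from col 55 to 635, with the widest part at col 350. Middle is about (0.5625, -0.174), axis about -1.4°.

{"name": "step_arm", "arguments": {
  "deltas": [
    [[50, 0, 0, 0, 0, 0, 8.2], [50, 0, 0, 0, 0, 0, 8.2], [50, 0, 0, 0, 0, 0, 8.2], [50, 0, 0, 0, 0, 0, 8.2], [50, 0, 0, 0, 0, 0, 8.2], [50, 0, 0, 0, 0, 0, 8.2], [50, 0, 0, 0, 0, 0, 8.2], [50, 0, 0, 0, 0, 0, 8.2]]
  ]
}}

```text
time_s: 8.9
position: [0.4487, -0.1575, 0.2564]
tcp_rot: [3.141, -0.001, 0.397]
force: [0.1, -0.6, -0.5]
finger_gap: 0.59
grip_force: 0.0
```

{"name": "step_arm", "arguments": {
  "deltas": [
    [[50, 0, 0, 0, 0, 0, 8.2], [50, 0, 0, 0, 0, 0, 8.2], [50, 0, 0, 0, 0, 0, 8.2], [50, 30, 5, 20, 0, 0, 0], [50, 30, 5, 35, 0, 0, 0], [50, 30, 4, 35, 0, 0, 0], [50, 24, 0, 35, 0, 0, 0], [50, 0, 0, 30, 0, 0, 0]]
  ]
}}

```text
time_s: 9.7
position: [0.565, -0.1748, 0.0993]
tcp_rot: [3.141, -0.002, -0.026]
force: [0.4, -0.5, 0.5]
finger_gap: 0.587
grip_force: 0.0
```

{"name": "step_arm", "arguments": {
  "deltas": [
    [[50, 0, 0, 0, 0, 0, 0], [50, 0, 0, 0, 0, 0, 0]]
  ]
}}

```text
time_s: 9.9
position: [0.5618, -0.1745, 0.1016]
tcp_rot: [-3.141, 0.0, -0.027]
force: [-0.2, -0.9, 0.9]
finger_gap: 0.584
grip_force: 0.0
```

```bash
python3 - <<'E'
from h import *
im,P=cloud("wrist"); cv2.imwrite("pics/w3.png",im)
s=get_state();print(s["position"],s["tcp_rot"])
ci=camera_info("wrist");K=ci["mtx"];
for x in(-.065,-.03,0,.03,.065):
  p=ci["camera_from_world"]@[.5625+x,-.174-.025*x,.0335,1];q=K@p[:3];print(x,q[:2]/q[2])
E
```

```text
[ 0.56227    -0.17470534  0.10250239] [ 3.14106398e+00 -1.35264676e-03 -2.69731191e-02]
-0.065 [330.41331083 358.80605674]
-0.03 [330.28822105 303.05565263]
0 [330.1726494  251.54731392]
0.03 [330.04845792 196.19726963]
0.065 [329.89132832 126.16725511]
```

View pics/w3.png

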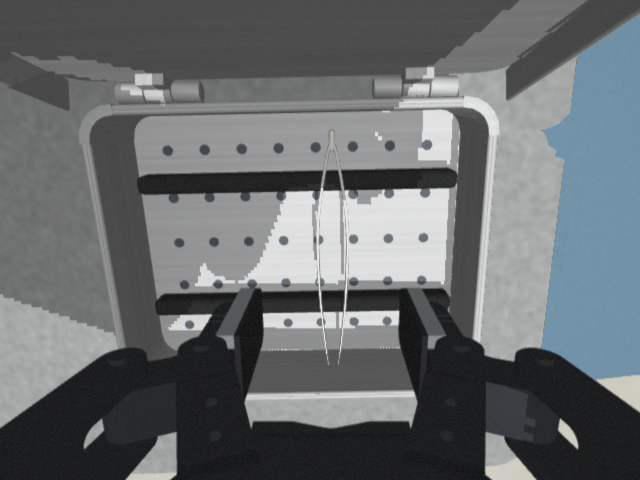

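The forceps run from (332,131) to (334,364), within about 1–2 mm of the prediction and centred between the fingers. Descending to grasp.

{"name": "step_arm", "arguments": {
  "deltas": [
    [[50, 0, 0, 25, 0, 0, 0], [50, 0, 0, 25, 0, 0, 0], [50, 0, 0, 18, 0, 0, 0], [50, 0, 0, 9, 0, 0, 0], [50, 0, 0, 4, 0, 0, 0], [50, 0, 0, 0, 0, 0, 0], [50, 0, 0, 0, 0, 0, 0]]
  ]
}}

```text
time_s: 10.65
position: [0.5623, -0.1747, 0.0211]
tcp_rot: [3.141, -0.001, -0.027]
force: [-0.4, -0.3, 0.5]
finger_gap: 0.585
grip_force: 0.0
```

{"name": "step_arm", "arguments": {
  "deltas": [
    [[0, 0, 0, 0, 0, 0, 0], [0, 0, 0, 0, 0, 0, 0], [0, 0, 0, 0, 0, 0, 0], [0, 0, 0, 0, 0, 0, 0], [0, 0, 0, 0, 0, 0, 0], [0, 0, 0, 0, 0, 0, 0]]
  ],
  "force": 30
}}

```text
time_s: 11.25
position: [0.562, -0.1746, 0.0204]
tcp_rot: [3.141, -0.001, -0.027]
force: [-1.5, 0.1, 7.1]
finger_gap: 0.188
grip_force: 31.3
```

{"name": "step_arm", "arguments": {
  "deltas": [
    [[0, 0, 0, -10, 0, 0, 0], [0, 0, 0, -20, 0, 0, 0], [0, 0, 0, -30, 0, 0, 0], [0, 0, 0, -30, 0, 0, 0], [0, 0, 0, -30, 0, 0, 0], [0, 0, 0, -25, 0, 0, 0], [0, -5, -15, 0, 0, 0, 0], [0, -5, -30, 0, 0, 0, 0]]
  ]
}}

```text
time_s: 12.05
position: [0.5531, -0.1298, 0.1659]
tcp_rot: [3.141, -0.002, -0.029]
force: [0.4, 0.6, -0.3]
finger_gap: 0.186
grip_force: 30.5
```

{"name": "step_arm", "arguments": {
  "deltas": [
    [[0, -5, -40, 0, 0, 0, 0], [0, -5, -40, 0, 0, 0, 0], [0, 0, -40, 0, 0, 0, 0], [0, 0, -40, 0, 0, 0, 0], [0, 0, -40, 0, 0, 0, 0], [0, 0, -40, 0, 0, 0, 0], [0, 0, -40, 0, 0, 0, 0], [0, 0, -30, 0, 0, 0, 0]]
  ]
}}

```text
time_s: 12.85
position: [0.5503, 0.1835, 0.1648]
tcp_rot: [-3.141, 0.001, -0.026]
force: [0.8, -0.6, -0.8]
finger_gap: 0.189
grip_force: 30.5
```

{"name": "step_arm", "arguments": {
  "deltas": [
    [[0, 0, 0, 0, 0, 0, -5], [0, 0, 0, 0, 0, 0, -8], [0, 0, 0, 0, 0, 0, -8], [0, 0, 0, 0, 0, 0, -8], [0, 0, 0, 0, 0, 0, -8], [0, 0, 0, 0, 0, 0, -8], [0, 0, 0, 0, 0, 0, -8], [0, 0, 0, 0, 0, 0, -8]]
  ]
}}

```text
time_s: 13.65
position: [0.5505, 0.1812, 0.1647]
tcp_rot: [-3.141, 0.001, 1.044]
force: [-0.3, -0.0, -0.4]
finger_gap: 0.185
grip_force: 30.5
```

{"name": "step_arm", "arguments": {
  "deltas": [
    [[0, 0, 0, 0, 0, 0, -8], [0, 0, 0, 0, 0, 0, -8], [0, 0, 0, 0, 0, 0, -8], [0, 0, 0, 0, 0, 0, -4.5], [0, 0, 0, 0, 0, 0, 0], [0, 0, 0, 0, 0, 0, 0]]
  ]
}}

```text
time_s: 14.25
position: [0.5508, 0.1811, 0.1648]
tcp_rot: [-3.141, 0.0, 1.532]
force: [-0.2, -0.8, -0.2]
finger_gap: 0.189
grip_force: 30.5
```

```bash
python3 - <<'E'
from h import *
im,P=cloud("wrist"); cv2.imwrite("pics/w4.png",im)
s=get_state();print(s["position"],s["tcp_rot"],s["finger_gap"])
m=(P[...,2]>.044)&(P[...,2]<.06)&(abs(P[...,0]-.543)<.08)&(abs(P[...,1]-.18)<.13)
p=P[m];print("dishrim",len(p),p.min(0),p.max(0),cv2.minAreaRect(p[:,:2].astype(np.float32)*1000))
m=(P[...,2]>.10)&(P[...,2]<.25)&(abs(P[...,0]-.551)<.015)&(P[...,1]>.1)
p=P[m];print(len(p),p.min(0),p.max(0))
E
```

```text
[0.55094451 0.18105322 0.16482234] [-3.14113769e+00  9.58811531e-05  1.53261703e+00] 0.185545167713605
dishrim 7408 [0.49081976 0.08195038 0.04400185] [0.59478607 0.28076    0.05570311] ((543.9695434570312, 181.0777587890625), (198.760498046875, 101.79325866699219), 87.77809143066406)
17278 [0.53600159 0.1374499  0.16877771] [0.56599964 0.2444298  0.24999524]
```

View pics/w4.png

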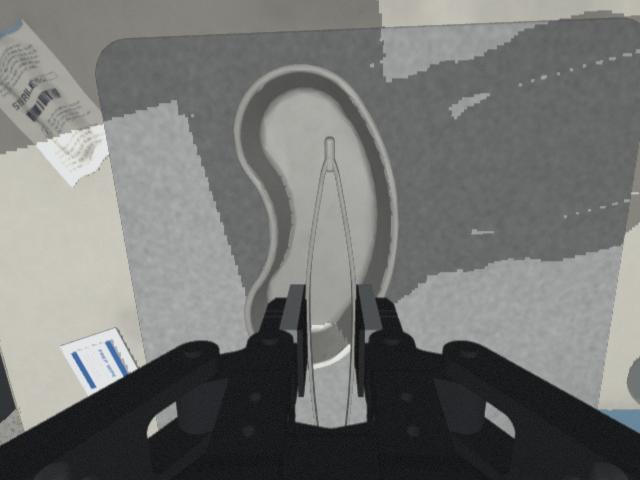

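The forceps are held lengthwise over the dish: tip at (329,140), pads at row 330, dish rim cols 235-395. Next I check the dish's inner profile for finger clearance.

```bash
python3 - <<'E'
from h import *
P=np.load("top.npy"); c=np.array([.544,.1805]); a=-.039
D=P[...,:2]-c; X=D[...,0]*np.cos(a)+D[...,1]*np.sin(a); Y=-D[...,0]*np.sin(a)+D[...,1]*np.cos(a)
for y in (-65,-30,0,30,65):
    m=(abs(Y*1000-y)<2.5)&(abs(X)<.056)
    x=X[m]*1000; z=P[...,2][m]*1000
    print(y,[(b,int(np.median(z[abs(x-b)<2.5]))) for b in range(-52,56,4) if (abs(x-b)<2.5).any()])
E
```

```text
-65 [(-52, 12), (-48, 30), (-44, 32), (-40, 13), (-36, 12), (-32, 12), (-28, 12), (-24, 12), (-20, 13), (-16, 13), (-12, 11), (-8, 13), (-4, 13), (0, 14), (4, 12), (8, 13), (12, 13), (16, 13), (20, 14), (24, 26), (28, 46), (32, 51), (36, 30), (40, 11), (44, 13), (48, 12), (52, 10)]
-30 [(-52, 11), (-48, 10), (-44, 10), (-40, 46), (-36, 50), (-32, 34), (-28, 14), (-24, 12), (-20, 11), (-16, 14), (-12, 13), (-8, 13), (-4, 12), (0, 12), (4, 13), (8, 13), (12, 11), (16, 13), (20, 13), (24, 13), (28, 14), (32, 14), (36, 18), (40, 37), (44, 51), (48, 51), (52, 14)]
0 [(-52, 11), (-48, 12), (-44, 12), (-40, 9), (-36, 12), (-32, 13), (-28, 12), (-24, 15), (-20, 14), (-16, 12), (-12, 13), (-8, 12), (-4, 14), (0, 15), (4, 13), (8, 12), (12, 12), (16, 13), (20, 13), (24, 13), (28, 13), (32, 12), (36, 15), (40, 20), (44, 40), (48, 50)]
30 [(-52, 12), (-48, 11), (-44, 9), (-40, 47), (-36, 12), (-32, 13), (-28, 10), (-24, 13), (-20, 13), (-16, 13), (-12, 13), (-8, 14), (-4, 14), (0, 13), (4, 13), (8, 15), (12, 13), (16, 13), (20, 13), (24, 12), (28, 11), (32, 13), (36, 18), (40, 39), (44, 50)]
65 [(-52, 14), (-48, 50), (-44, 36), (-40, 17), (-36, 12), (-32, 12), (-28, 12), (-24, 13), (-20, 13), (-16, 13), (-12, 14), (-8, 12), (-4, 14), (0, 13), (4, 11), (8, 13), (12, 11), (16, 14), (20, 17), (24, 33), (28, 49), (32, 50), (36, 50), (48, 12), (52, 12)]
```

{"name": "step_arm", "arguments": {
  "deltas": [
    [[0, 0, 2.5, 20, 0, 0, 0], [0, 0, 0, 30, 0, 0, 0], [0, 0, 0, 30, 0, 0, 0], [0, 0, 0, 25, 0, 0, 0], [0, 0, 0, 12, 0, 0, 0], [0, 0, 0, 5, 0, 0, 0], [0, 0, 0, 0, 0, 0, 0], [0, 0, 0, 0, 0, 0, 0]]
  ]
}}

```text
time_s: 15.1
position: [0.5545, 0.181, 0.0439]
tcp_rot: [3.14, -0.0, 1.535]
force: [-0.5, -1.1, 0.5]
finger_gap: 0.187
grip_force: 30.5
```

{"name": "step_arm", "arguments": {
  "deltas": [
    [[0, 0, 0, 4, 0, 0, 0], [0, 0, 0, 4, 0, 0, 0], [0, 0, 0, 4, 0, 0, 0], [0, 0, 0, 3, 0, 0, 0], [0, 0, 0, 0, 0, 0, 0], [0, 0, 0, 0, 0, 0, 0]]
  ]
}}

```text
time_s: 15.7
position: [0.5538, 0.1809, 0.0278]
tcp_rot: [-3.141, 0.0, 1.535]
force: [-0.4, -0.4, -0.9]
finger_gap: 0.184
grip_force: 30.5
```

{"name": "step_arm", "arguments": {
  "deltas": [
    [[0, 0, 0, 3, 0, 0, 0], [0, 0, 0, 2, 0, 0, 0], [0, 0, 0, 1.5, 0, 0, 0], [0, 0, 0, 0, 0, 0, 0], [0, 0, 0, 0, 0, 0, 0]]
  ]
}}

```text
time_s: 16.2
position: [0.5538, 0.1809, 0.0214]
tcp_rot: [-3.142, -0.0, 1.535]
force: [1.1, -0.1, -0.1]
finger_gap: 0.183
grip_force: 30.5
```

{"name": "step_arm", "arguments": {
  "deltas": [
    [[20, 0, 0, 0, 0, 0, 0], [22, 0, 0, 0, 0, 0, 0], [24, 0, 0, 0, 0, 0, 0], [24, 0, 0, 0, 0, 0, 0], [24, 0, 0, 0, 0, 0, 0]]
  ]
}}

```text
time_s: 16.7
position: [0.5538, 0.1809, 0.0214]
tcp_rot: [3.142, -0.0, 1.535]
force: [-0.5, 0.5, -0.1]
finger_gap: 0.281
grip_force: 0.0
```

{"name": "step_arm", "arguments": {
  "deltas": [
    [[24, 0, 0, -5, 0, 0, 0], [24, 0, 0, -15, 0, 0, 0], [24, 0, 0, -30, 0, 0, 0], [24, 0, 0, -40, 0, 0, 0], [24, 0, 0, -40, 0, 0, 0], [24, 0, -30, -20, 0, 0, 0], [24, 0, -40, 0, 0, 0, 0], [24, 0, -30, 0, 0, 0, 0]]
  ]
}}

```text
time_s: 17.5
position: [0.4521, 0.1843, 0.1724]
tcp_rot: [3.141, -0.0, 1.535]
force: [-0.1, 0.2, -0.1]
finger_gap: 0.28
grip_force: 0.0
```

{"name": "step_arm", "arguments": {
  "deltas": [
    [[24, 0, 0, 0, 0, 0, 0], [24, 0, 0, 0, 0, 0, 0], [24, 0, 0, 0, 0, 0, 0]]
  ]
}}

```text
time_s: 17.8
position: [0.4549, 0.1845, 0.1717]
tcp_rot: [3.14, -0.0, 1.535]
force: [0.5, 0.9, 0.3]
finger_gap: 0.28
grip_force: 0.0
```

```bash
python3 - <<'E'
from h import *
im,P=cloud("wrist"); cv2.imwrite("pics/w5.png",im)
m=(P[...,2]>.044)&(P[...,2]<.06)&(abs(P[...,0]-.543)<.08)&(abs(P[...,1]-.18)<.13)
p=P[m];print("dishrim",len(p),cv2.minAreaRect(p[:,:2].astype(np.float32)*1000))
im2,P2=cloud("top"); a=np.load("t2.npy")
print("lid",np.nanmax(P2[100:190,350:490,2]),np.nanmax(a[100:190,350:490,2]))
cv2.imwrite("pics/t5.png",cv2.resize(im2[90:340,130:500],None,fx=2,fy=2))
E
```

```text
dishrim 7230 ((544.0325317382812, 183.5284423828125), (194.6614532470703, 100.87860870361328), 88.7275390625)
lid 0.2537002286289193 0.6494198113105023
```

View pics/w5.png

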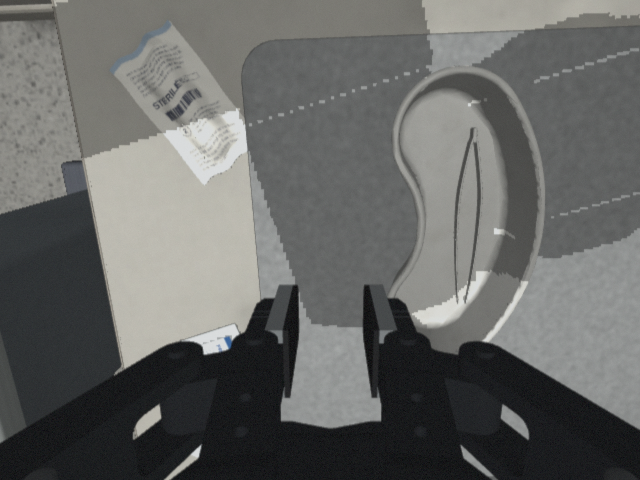

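View pics/t5.png

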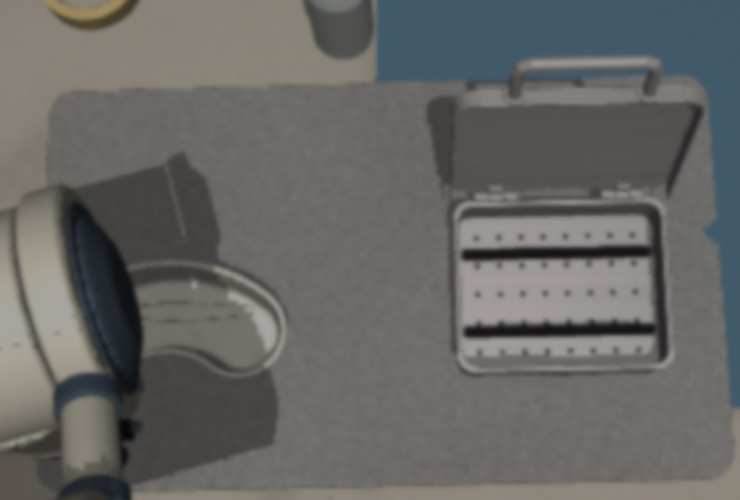

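The forceps lie flat inside the dish (wrist view, (474,130) to (462,303)). The dish has not moved. The case is empty, its lid is back on the stop, and the gripper is clear of everything. Handing in.

```bash
python3 -c "
from station import *
print(finish_job())"
```

```text
the job is handed in; nothing more can be done
None
```

The job is handed in: the lid is open on its stop, the forceps lie flat inside the dish, the dish is in place and the arm is clear, at about 18 s of the 58 s allowed; no verdict was returned.

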